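Lock the clevis pin of a pull-test fixture with its R-clip

TASK

Close the clevis of the pull-test fixture: first push the drawn-out clevis pin fully home by its knob, then take the R-clip from its parking block and lock the pin with it. Feel gently for the cross-hole near the pin's free end, never forcing the clip against solid metal, and press the clip straight down through it until its bent leg has snapped round the rod and its head sits flush on it; leave it there.

Things in the scene. Friction and masses are not known exactly. Their poses are not given: they have to be found in the camera images.
- clevis: Fixed pull-test clevis, dark steel: base plate 84 (x) x 104 (y) x 10 mm; two round-topped lugs, 30 mm wide, at y -30..-18 and 18..30 mm, tops 72 mm above the table, a rod end standing between them. Origin: centre of its underside; z up. The pin's axis runs along this frame's y, at x = 0, 58 mm above the table.
- pin: Steel: ribbed knob (31 mm diameter, 4 to 18 mm to +y of the origin), shoulder (26 mm diameter, 0 to 4 mm), 18 mm rod through both lugs to -y. Slides along the fixture's y with 10 N friction; stays where left. Origin: on its axis in the shoulder's face. Home, the shoulder is at the +y lug: origin at y = 30 mm in the fixture's frame. It starts drawn out 26 to 34 mm to +y. Axes as the fixture's.
- hole_range (a point): Point on the pin, 80 mm to -y of its origin, 8 mm above the axis (66 mm above the table). The vertical 5.8 mm through cross-hole lies within 10 mm of here along y: the rod is clamped in the knob differently each time and no reading tells where. Round the hole, 22 mm to each side along y, the rod has a 9 mm wide flat at this height; it ends 24 mm past the hole to -y.
- clip: R-clip upright in its block. Dark steel head and tab 10 mm thick (x); tab y -9..15, top at z 47 mm; lowest 9 mm of the head y -9..18. Straight leg, 4 mm wire, down from the origin; bent leg at +y. Origin: leg's axis at the head's underside. Fitted: leg in the hole, head on the flat, origin 66 mm above the table, clip's x parallel to the pin's axis (either way round). 60 g; over 30 N on the pin is forcing.
- clip_grip (a point): Point in the middle of the clip's tab, 36 mm above the clip's origin and 3 mm to +y: pinch here, across the 10 mm thickness (clip's x); fingertips should stay 12 mm or more above the clip's origin so that they clear the lugs (the hole stands 10 to 30 mm from the -y lug).
- leg_tip (a point): Round lower end of the clip's straight leg, on its axis, 34 mm below the clip's origin.
- bend (a point): The bent leg's innermost bend, 4 mm wire, 7 mm to +y of the straight leg and 17 mm below the clip's origin; the leg flares out again to 13 mm at 24 mm below. It swings outward about a hinge 12 mm to +y, 4 mm above the origin, and springs back. Pressing it over the rod needs about 6 to 14 N downward from 18 mm to about 10 mm before the head is seated; past that it draws itself on.
- stand: The clip's parking block, fixed: grey plastic, 60 x 60 x 36 mm, with a slot 5.6 mm wide (x) and 19 mm long (y) in which the clip's legs hang; the clip's head rests on the top, its axes parallel to the block's. Origin: centre of the underside, on the table. A tall fixed test stand stands farther back between this block and the fixture (x above 0.5 m, y 0.05 to 0.18 m): pass on its near side.
Not all that is in view belongs to the job. Of the things shaped like the clip, the steel one is meant.

How it is judged:
By the outcome, as a careful person would: the job done as asked, in the order asked, and still so for the second after the job is handed in, with the robot touching nothing.
It also fails if it takes over 70 s, if anything falls off the work surface, if the arm or the gripper's body presses on something with over 40 N, if the wrist force passes 120 N, or if a joint passes its speed limit or range.

ROBOT

A 7-joint arm with a two-finger parallel gripper is mounted at the origin on a cart in front of the work surface, level with it; the furniture and walls round the work are solid. World frame = base frame: x ahead of the robot, y to its left, z up, the work surface at z = 0. Lengths are in mm, angles in rad, forces in N, time in s.
With the tool pointing down it reaches from about 425 to 1025 mm from the base axis. Payload 3.6 kg.
Tool frame: the origin (TCP) lies midway between the tips of the shut fingers; the grasp point (between the pads) lies 19 mm behind it; z points along the fingers, y is the line along which they close (so a half turn about z gives the same grasp; the last joint's range is limited). The gripper opens to 85 mm and grips with 20 to 120 N. Pads are 22 mm wide; open, the fingers measure 114 mm over their backs; the gripper's body (76 mm by 85 mm) begins 54 mm behind the grasp point. The pads swing forward as they close: fully open they stand 13 mm farther back than shut.
Start: joints at [1.022, 0.591, 0.048, 1.609, -0.033, 0.943, -0.034], TCP at [318.482, -651.306, 231.302] pointing down, gripper open.
Joint ranges: [-2.69, 2.69], [-0.47, 2.24], [-1.27, 1.36], [0.19, 2.51], [-1.53, 4.68], [0.08, 2.07], [-3.09, 3.09]. Speed limits (rad/s): [2.57, 2.57, 3.14, 3.14, 3.14, 3.14, 3.14].

INTERFACE

Orientations are given as a unit quaternion [w, x, y, z].
In Python, from rig import robot gives the robot as it stands. Calls block until the motion is done:
- robot.move_ptp(position, orientation): joint-space move of the TCP to a pose.
- robot.move_straight(position, rot=None, v=150): straight line of the TCP; rot=None keeps the orientation; v is the mean speed in mm/s.
- robot.move_j(angles): joint-space move.
- robot.ungrasp() and robot.grab(squeeze=None): open the fingers fully, or close them until they stop; squeeze is the grip in N (None keeps the last).
- robot.pause(seconds).
- robot.inverse_kinematics(position, orientation): joint angles nearest the present ones, or None.
- robot.grab_frame(name): name is "scene" or "side" or "wrist"; returns the picture (420x560x3 uint8, red, green, blue); there is no depth.
- robot.camera_info(name): a dict with "fovy" (degrees; the focal length in pixels is half the picture's height over the tangent of half this angle, whatever the lens; pixels are square), "cx", "cy" (the principal point, pixels), "extrinsics" (4x4, takes a point from world to camera coordinates); the wrist camera has in their place "mount" (4x4, takes a point from camera to tool coordinates, whose origin is the TCP and whose axes are the flange's). Camera axes: x right, y down, z forward; pixel columns grow to the right and rows downward; lengths in mm; the calibration is good to about 2 mm. A picture is of the moment at which its call begins: read the wrist's pose just before it. camera_info takes no time and is no camera call.
A pose or a line that the arm cannot do raises robot.PlanningError and nothing moves.
- robot.finish_job(): hands the job in; it is judged then, once.
Readings, each from a call of its own:
- robot.read_t(): time.
- robot.read_joint_pos(): joint angles.
- robot.read_joint_velocities(): joint speeds.
- robot.read_joint_torque(): joint torques, N m.
- robot.read_position(): TCP position.
- robot.read_ee_rot(): TCP orientation.
- robot.read_contact_force(): force on the tool from outside, world axes, zero at the start.
- robot.read_torque(): the same for the moment, N m.
- robot.read_gripper_width(): finger opening in mm.
- robot.read_grip_force(): force on a finger pad.
Only numpy, scipy, OpenCV 4.12 (cv2) and the standard library are available. Lean on these libraries where they do the work, as an engineer would, in place of code of your own. Each camera call takes 0.05 s, during which the arm holds its last target. There are 200 camera calls.

## Working session

There is one attempt and no reset: what is moved stays moved. The work goes in short steps, each a Python script; the robot and the scene stay as the last script left them, time stands still between calls to the robot, and variables do not carry over. Pictures are saved under pics/ and viewed, at most 10 in all, crops included, and the job is handed in when it is done.

```bash
ls; mkdir -p pics; python3 - <<'E'
from rig import robot
import cv2
for n in("scene","side"):
    cv2.imwrite(f"pics/{n}0.png",robot.grab_frame(n)[...,::-1])
    i=robot.camera_info(n);print(n,i)
print(robot.camera_info("wrist"));print(robot.read_ee_rot(),robot.read_t(),robot.read_position())
E
```

```text
pics
scene {'fovy': 47.848218829531284, 'cx': 284.22917731623505, 'cy': 207.2214172399997, 'extrinsics': array([[ 8.74688921e-01, -4.84652474e-01,  5.59198531e-03,
        -4.75391968e+02],
       [-2.19110750e-01, -4.05684216e-01, -8.87361705e-01,
         2.61450385e+02],
       [ 4.32330626e-01,  7.74940189e-01, -4.61040056e-01,
         6.57426916e+02],
       [ 0.00000000e+00,  0.00000000e+00,  0.00000000e+00,
         1.00000000e+00]])}
side {'fovy': 55.99952170802844, 'cx': 272.15149924423383, 'cy': 216.2235790185855, 'extrinsics': array([[ 9.50094697e-01, -3.11887740e-01,  6.78998400e-03,
        -5.61225690e+02],
       [-1.46570300e-01, -4.65494939e-01, -8.72829657e-01,
         2.34806494e+02],
       [ 2.75385572e-01,  8.28275618e-01, -4.87977752e-01,
         6.29286080e+02],
       [ 0.00000000e+00,  0.00000000e+00,  0.00000000e+00,
         1.00000000e+00]])}
{'fovy': 62.76951467855882, 'cx': 282.1162645559728, 'cy': 204.08397331727062, 'mount': array([[ 1.90747992e-04, -9.59229558e-01, -2.82628059e-01,
         7.18582782e+01],
       [ 9.99999887e-01,  6.00144730e-05,  4.71221132e-04,
         6.78456710e-01],
       [-4.35047464e-04, -2.82628117e-01,  9.59229461e-01,
        -1.42796003e+02],
       [ 0.00000000e+00,  0.00000000e+00,  0.00000000e+00,
         1.00000000e+00]])}
[-1.00177829e-03  9.74248018e-01  2.25476628e-01 -2.92059409e-04] 0.1 [ 318.15441971 -650.62268711  230.22393845]
```

View pics/scene0.png

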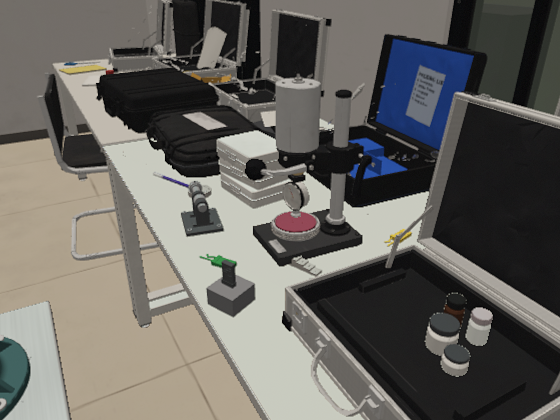

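View pics/side0.png

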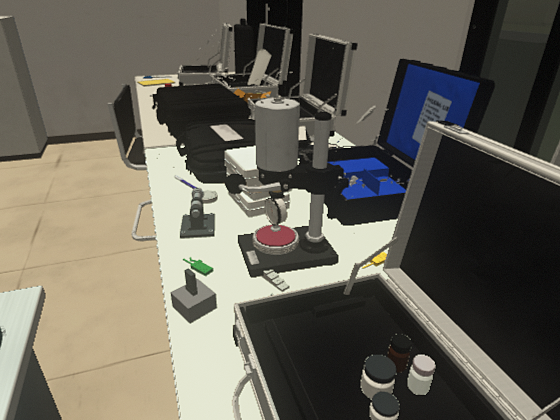

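The scene view shows the clip-shaped things: a dark one standing in the grey block (229,275) and a green one lying flat (217,262). The upright dark steel one in the block fits the description. The fixture is at (201,215), with its knob facing away. I'll confirm this in an enlarged crop.

```bash
cat >h.py <<'E'
import numpy as np,cv2
from scipy.spatial.transform import Rotation as R
from rig import robot
def q2R(q): return R.from_quat(np.roll(q,-1)).as_matrix()
def down(yaw):  # tool z down, tool y at angle yaw(+90) : tool x along yaw in world
    c,s=np.cos(yaw),np.sin(yaw)
    M=np.array([[c,s,0],[s,-c,0],[0,0,-1]]);return np.roll(R.from_matrix(M).as_quat(),1)
def cam(n,pose=None):
    i=robot.camera_info(n);f=210/np.tan(np.radians(i["fovy"]/2))
    K=np.array([[f,0,i["cx"]],[0,f,i["cy"]],[0,0,1]])
    if n!="wrist": return K,i["extrinsics"]
    p,q=pose;T=np.eye(4);T[:3,:3]=q2R(np.array(q));T[:3,3]=p
    return K,np.linalg.inv(T@i["mount"])
def onz(c,uv,z):
    K,E=c;d=E[:3,:3].T@np.linalg.inv(K)@[*uv,1];o=-E[:3,:3].T@E[:3,3]
    return o+d*(z-o[2])/d[2]
def proj(c,P):
    K,E=c;p=(E[:3,:3]@np.atleast_2d(P).T).T+E[:3,3];p=p@K.T;return p[:,:2]/p[:,2:]
def tri(cs,uvs):
    Ps=[c[0]@c[1][:3] for c in cs]
    X=cv2.triangulatePoints(Ps[0],Ps[1],np.float64(uvs[0]),np.float64(uvs[1]));return (X[:3]/X[3]).ravel()
E
python3 - <<'E'
from h import *
a=cv2.imread("pics/scene0.png")[150:320,140:280];b=cv2.imread("pics/side0.png")[170:330,155:235]
a=cv2.resize(a,None,fx=3.5,fy=3.5,interpolation=2);b=cv2.resize(b,None,fx=3.7,fy=3.7,interpolation=2)
o=np.zeros((600,800,3),np.uint8);o[:a.shape[0],:a.shape[1]]=a;o[:b.shape[0],500:500+b.shape[1]]=b
cv2.imwrite("pics/c1.png",o)
for n,uv in(("scene",(201,226)),("side",(198,228)),("scene",(231,295)),("side",(194,300))):print(n,onz(cam(n),uv,10 if uv[1]<250 else 30))
E
```

```text
scene [475.29420822 262.09363885  10.        ]
side [485.27797311 269.99283935  10.        ]
scene [426.72947094 -22.26295087  30.        ]
side [434.88925503 -16.99946771  30.        ]
```

View pics/c1.png

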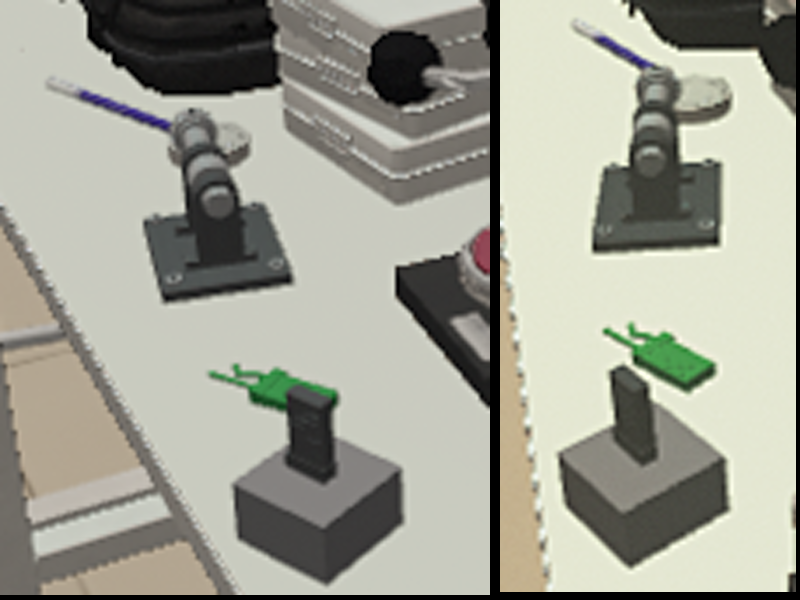

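The crop confirms it: the dark steel clip stands in the block (scene 229,275) and the green one is a decoy. The fixture's free end faces the robot side (scene 202,207), and the knob is at the far end (195,186). Next are wrist views over both.

```bash
python3 - <<'E'
from h import *
import json
robot.move_straight([290,-590,330],v=250)
D={}
def shot(n,p,yaw):
    robot.move_ptp(p,down(yaw)); robot.pause(.3)
    po=(list(robot.read_position()),list(robot.read_ee_rot()))
    cv2.imwrite(f"pics/{n}.png",robot.grab_frame("wrist")[...,::-1]); D[n]=po
    print(n,po,robot.read_joint_pos(),robot.read_t())
shot("w1",[440,-20,240],0.4)
shot("w2",[470,260,260],0.4)
json.dump(D,open("poses.json","w"))
E
```

```text
w1 ([np.float64(440.12084154467186), np.float64(-20.359326734838024), np.float64(240.02931138026605)], [np.float64(3.467164246230207e-05), np.float64(0.9801411625881403), np.float64(0.1983010272075767), np.float64(5.2977975025672916e-05)]) [ 0.22087153  0.23628242 -0.32798089  2.2043415   0.11517677  0.71633207
 -1.35702541] 3.2083
w2 ([np.float64(470.3572488228814), np.float64(258.7058993878363), np.float64(259.9524524687194)], [np.float64(0.00027250408688796624), np.float64(0.9802817040860206), np.float64(0.19760491721476056), np.float64(-5.539204022170649e-05)]) [-0.25317161  0.34666632 -0.42812652  1.99010426  0.19044747  0.84320635
 -1.9585794 ] 4.65
```

View pics/w1.png

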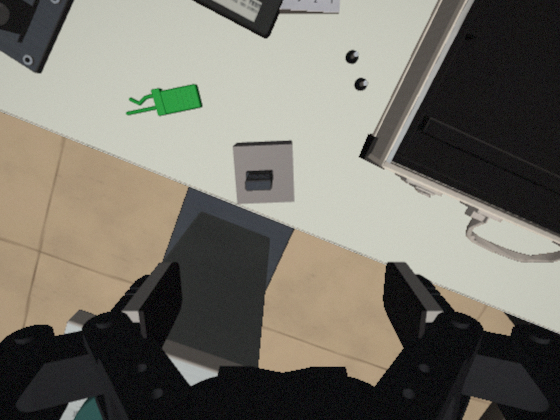

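View pics/w2.png

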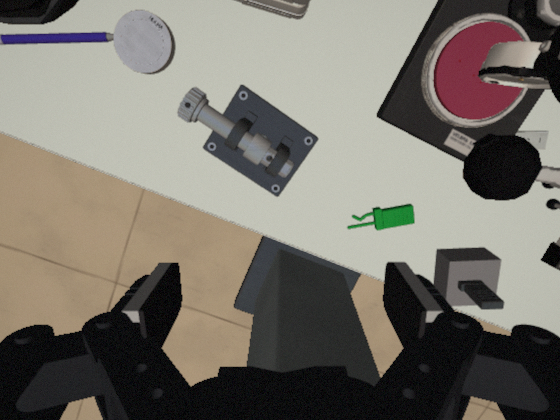

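w1 shows the block top with corners (234,147), (292,142), (295,202), (237,203) and the clip at (258,180), its long axis along the image's horizontal. w2 shows the base plate corners (242,86), (318,138), (279,195), (204,146), with the knob at (193,104) and the free end at (287,169). Next I'll take closer views aligned with each.

```bash
python3 - <<'E'
from h import *
import json
D=json.load(open("poses.json"))
c1=cam("wrist",D["w1"]);c2=cam("wrist",D["w2"])
S=np.array([onz(c1,u,36)[:2] for u in((234,147),(292,142),(295,202),(237,203))])
F=np.array([onz(c2,u,10)[:2] for u in((242,86),(318,138),(279,195),(204,146))])
for n,Q in(("S",S),("F",F)):
    print(n,Q.mean(0),np.linalg.norm(np.roll(Q,-1,0)-Q,axis=1))
r=lambda a,b:np.arctan2(*(a-b)[::-1])
e=S[1]-S[0]+S[2]-S[3]; ys=np.arctan2(e[1],e[0]); print("stand edge ang",ys)
# fixture -y dir : corner0->1 and 3->2
e=F[1]-F[0]+F[2]-F[3]; yf=np.arctan2(e[1],e[0]); print("fix -y ang",yf)
sc=S.mean(0);fc=F.mean(0)
print(onz(c1,(258,180),78),)
P={}
def shot(n,p,yaw):
    robot.move_ptp(p,down(yaw)); robot.pause(.3)
    po=(list(robot.read_position()),list(robot.read_ee_rot()))
    cv2.imwrite(f"pics/{n}.png",robot.grab_frame("wrist")[...,::-1]); D[n]=po
    print(n,np.round(po[0],1),robot.read_joint_pos(),robot.read_t())
json.dump(dict(sc=list(sc),fc=list(fc),ys=ys,yf=yf),open("est.json","w"))
for k in (yf,yf+np.pi,yf+np.pi/2,yf-np.pi/2):
    q=robot.inverse_kinematics([*fc,170],down(k)); print("F",k,q)
for k in (ys,ys+np.pi):
    q=robot.inverse_kinematics([*sc,170],down(k)); print("S",k,q)
E
```

```text
S [434.94748955  -3.8894063 ] [58.24930579 62.37855412 60.85701679 58.40854763]
F [487.99123416 290.84897528] [100.40891844  79.67675556 102.43699047  78.62224062]
stand edge ang -1.1206204846408427
fix -y ang -1.762865845702134
[436.40071646   0.84005845  78.        ]
F -1.762865845702134 [-1.3496087   0.81539461  1.18304603  2.0462981  -0.94846574  0.97813286
 -2.98821838]
F 1.3787268078876591 [-0.19535053  0.53436644 -0.58058288  1.99865838  0.43174805  0.73095273
 -1.23182393]
F -0.19206951890723745 [-0.42111529  0.48709418 -0.26538784  2.00844444  0.19892257  0.6703188
 -2.57637865]
F -3.3336621724970303 [ 0.0486354   0.65831934 -0.96495946  1.98900511  0.7131646   0.87680342
  0.07045418]
S -1.1206204846408427 [-0.08017774  0.33475029 -0.01876092  2.29390801  0.01255751  0.51302269
 -2.80025539]
S 2.0209721689489504 [ 0.46364382  0.40772133 -0.70663758  2.27223679  0.47011594  0.60448543
 -0.14690203]
```

```bash
python3 - <<'E'
from h import *
import json
D=json.load(open("poses.json"));E=json.load(open("est.json"))
def shot(n,p,yaw):
    robot.move_ptp(p,down(yaw)); robot.pause(.3)
    po=(list(robot.read_position()),list(robot.read_ee_rot()))
    im=robot.grab_frame("wrist")[...,::-1];cv2.imwrite(f"pics/{n}.png",im); D[n]=po
    print(n,np.round(po[0],1),robot.read_t()); return im
b=shot("w4",[E["sc"][0],E["sc"][1],150],E["ys"])
a=shot("w3",[E["fc"][0]-0,E["fc"][1]-0,150],-0.192)
json.dump(D,open("poses.json","w"))
o=np.vstack([cv2.resize(a[60:260,80:480],None,fx=2,fy=2,interpolation=2)[:330],np.zeros((270,800,3),np.uint8)])
t=cv2.resize(b[90:225,180:380],None,fx=2,fy=2,interpolation=2);o[330:600,:400]=t
cv2.imwrite("pics/c2.png",o)
E
```

```text
w4 [435.5  -3.1 150.2] 6.1083
w3 [488.3 289.5 150. ] 7.6083
```

View pics/c2.png

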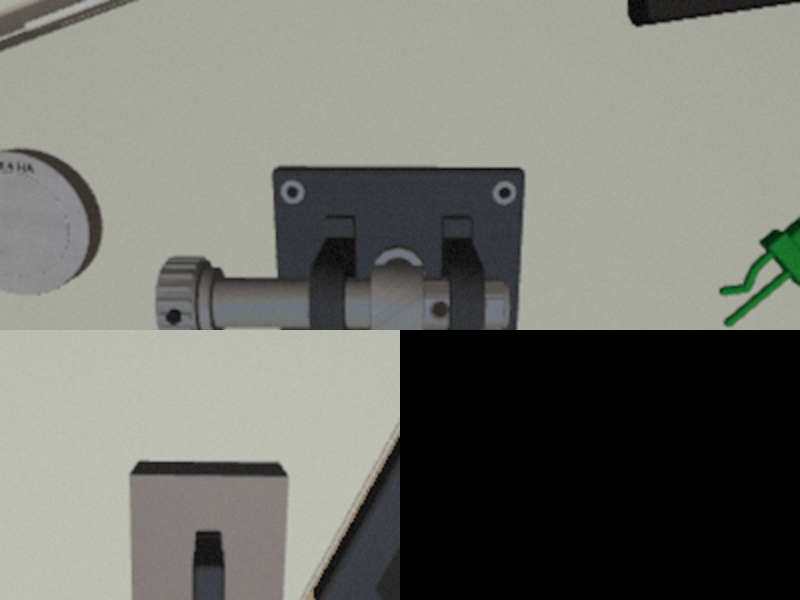

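The top crop shows the fixture aligned with the image: knob end near (159,212) and a dark cross-hole at about (300,214) between the rod end and the -y lug. The clip crop was cut off. Next I'll push the pin home with shut fingers.

```bash
python3 - <<'E'
from h import *
import json
D=json.load(open("poses.json"));c=cam("wrist",D["w3"])
M=q2R(np.array(D["w3"][1]));ny=M[:,1]; ny=np.array([ny[0],ny[1],0]);ny/=np.linalg.norm(ny)  # fixture -y
hole=onz(c,(300,214.5),66);knob=onz(c,(158.5,212),60)
print(hole,knob,ny,(hole-knob)@ny)
yaw=np.arctan2(ny[0],-ny[1]);print(yaw)
ax=hole-ny*((hole-knob)@ny)   # knob end on axis
q=down(yaw)
robot.grab(30)
st=ax-ny*32
robot.move_ptp([st[0],st[1],140],q)
robot.move_straight([st[0],st[1],50],v=120);robot.pause(.2)
f0=robot.read_contact_force();print("f0",f0,robot.read_t())
d=0;log=[]
while d<75:
    d+=1.5 if log and d>8 else 2
    p=st+ny*d
    robot.move_straight([p[0],p[1],50],v=40)
    f=(robot.read_contact_force()-f0)@ny
    log.append((d,round(float(f),1)))
    if f<-22: break
print(log,robot.read_t(),robot.read_position())
E
```

```text
[483.81104913 276.98387814  66.        ] [503.01113484 375.27552903  60.        ] [-0.19281244 -0.98123563  0.        ] 100.14928543144657
-0.19402757061135542
f0 [-0.12960963  0.5850778  -0.03826912] 10.0167
[(2, 0.0), (4, 1.0), (6, 0.7), (8, 0.5), (10, -0.2), (11.5, 0.8), (13.0, 0.8), (14.5, 1.2), (16.0, 1.4), (17.5, 0.3), (19.0, 0.4), (20.5, 0.5), (22.0, -2.3), (23.5, -4.4), (25.0, -5.9), (26.5, -8.2), (28.0, -8.5), (29.5, -9.5), (31.0, -8.4), (32.5, -9.2), (34.0, -9.4), (35.5, -9.2), (37.0, -9.1), (38.5, -9.1), (40.0, -8.5), (41.5, -9.9), (43.0, -9.3), (44.5, -9.0), (46.0, -9.4), (47.5, -8.5), (49.0, -8.8), (50.5, -7.3), (52.0, -9.0), (53.5, -9.0), (55.0, -8.9), (56.5, -8.7), (58.0, -9.3), (59.5, -9.1), (61.0, -9.9), (62.5, -11.6), (64.0, -12.5), (65.5, -14.8), (67.0, -16.8), (68.5, -18.3), (70.0, -20.8), (71.5, -22.4)] 21.5167 [498.69798363 353.19054484  51.40744446]
```

```bash
python3 - <<'E'
from h import *
import json
D=json.load(open("poses.json"))
ny=np.array([-0.19281244,-0.98123563,0]);yaw=np.arctan2(ny[0],-ny[1])
p=robot.read_position();b=p-ny*15
robot.move_straight([b[0],b[1],51],v=100)
robot.move_straight([b[0],b[1],130],v=200)
t=np.array([483.8,277,0])+ny*15
robot.move_ptp([t[0],t[1],125],down(yaw));robot.ungrasp();robot.pause(.3)
D["w5"]=(list(robot.read_position()),list(robot.read_ee_rot()))
a=robot.grab_frame("wrist")[...,::-1];cv2.imwrite("pics/w5.png",a)
print(D["w5"],robot.read_t())
json.dump(D,open("poses.json","w"))
b=cv2.imread("pics/w4.png")
o=np.zeros((600,800,3),np.uint8)
o[:360]=cv2.resize(a[130:310,80:480],None,fx=2,fy=2,interpolation=2)
o[360:600,:400]=cv2.resize(b[190:270,210:343],(400,240),interpolation=2)
cv2.imwrite("pics/c3.png",o)
E
```

```text
([np.float64(480.9168225723886), np.float64(262.2701790891527), np.float64(125.02644169031197)], [np.float64(-1.3590746179696975e-05), np.float64(0.9952955516189383), np.float64(-0.09688531571694353), np.float64(1.8473574861114603e-05)]) 24.1667
```

View pics/c3.png

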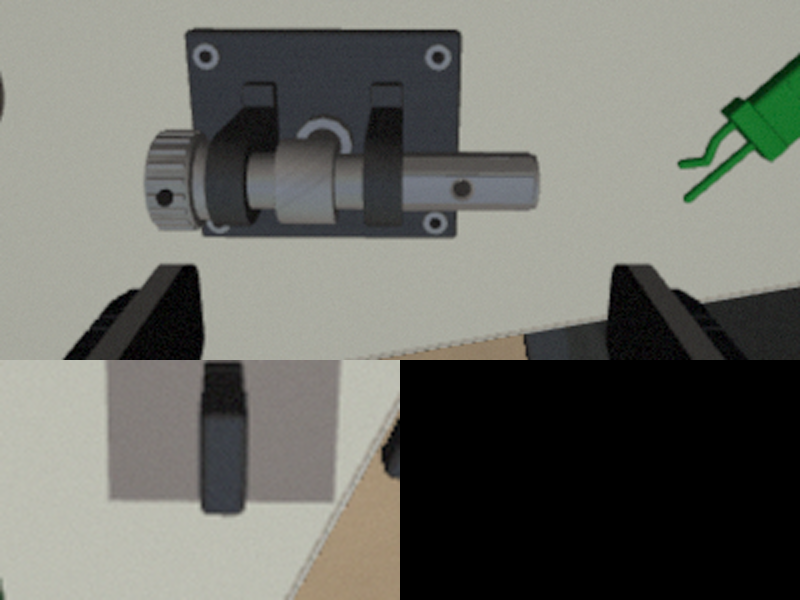

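After the push, the shoulder sits against the +y lug, so the pin is home. The cross-hole on the flat is at about (310,224) in w5. In w4 the clip's tab top is at about cols 277-292, rows 208-241. Next I'll grasp the clip, lift it and view its legs.

```bash
python3 - <<'E'
from h import *
import json
D=json.load(open("poses.json"));c4=cam("wrist",D["w4"]);E=json.load(open("est.json"))
# hole centroid in w5
g=cv2.cvtColor(cv2.imread("pics/w5.png"),cv2.COLOR_BGR2GRAY).astype(float)[216:233,302:320]
w=np.clip(90-g,0,None);Y,X=np.mgrid[216:233,302:320];h=(float((w*X).sum()/w.sum()),float((w*Y).sum()/w.sum()))
print("hole px",h,g.min(),np.median(g),onz(cam("wrist",D["w5"]),h,66)); D["hpx"]=h
json.dump(D,open("poses.json","w"))
a=onz(c4,(284.2,209),83);b=onz(c4,(284.2,240.5),83);m=(a+b)/2
print(a,b,np.linalg.norm(a-b),m-np.array([*E["sc"],0]))
M=q2R(np.array(D["w4"][1]));yaw=np.arctan2(M[1,0],M[0,0]);q=down(yaw)
robot.move_ptp([425,115,170],q)
robot.move_ptp([m[0],m[1],130],q)
robot.move_straight([m[0],m[1],54],v=80);robot.pause(.2)
print("f",robot.read_contact_force())
robot.grab(60);robot.pause(.2)
print("w",robot.read_gripper_width(),robot.read_grip_force(),robot.read_contact_force(),robot.read_position(),robot.read_t())
p=robot.read_position()
robot.move_straight([p[0],p[1],125],v=100);robot.pause(.2)
print("w",robot.read_gripper_width(),robot.read_grip_force(),robot.read_contact_force())
D["w6"]=(list(robot.read_position()),list(robot.read_ee_rot()))
im=robot.grab_frame("wrist")[...,::-1];cv2.imwrite("pics/w6.png",im)
s=robot.grab_frame("scene")[...,::-1];cv2.imwrite("pics/s6.png",s)
json.dump(D,open("poses.json","w"))
o=np.zeros((600,800,3),np.uint8)
o[:600,:500]=cv2.resize(im[180:300,232:332],(500,600),interpolation=2)
u=proj(cam("scene"),[p[0],p[1],110])[0].astype(int);print(u)
k=s[u[1]-60:u[1]+60,u[0]-30:u[0]+30];o[:,500:]=cv2.resize(k,(300,600),interpolation=2)
cv2.imwrite("pics/c4.png",o);print(robot.read_t())
E
```

```text
hole px (310.4448275862069, 224.10474137931035) 41.0 104.0 [477.29556278 244.33624889  66.        ]
[436.88753193 -10.43126052  83.        ] [427.39829498   9.02588513  83.        ] 21.64777435466465 [-2.8045761  3.1867186 83.       ]
f [ 0.00102023 -0.67042004 -0.0966785 ]
w 8.851212423634829 59.46723282337189 [0.4611814  0.6811215  0.89815545] [432.28150735  -0.65287733  54.02255127] 27.6
w 9.405457315426736 59.10261332988739 [ 0.85338607  0.5069345  -0.34846518]
[226 248]
28.7583
```

View pics/c4.png

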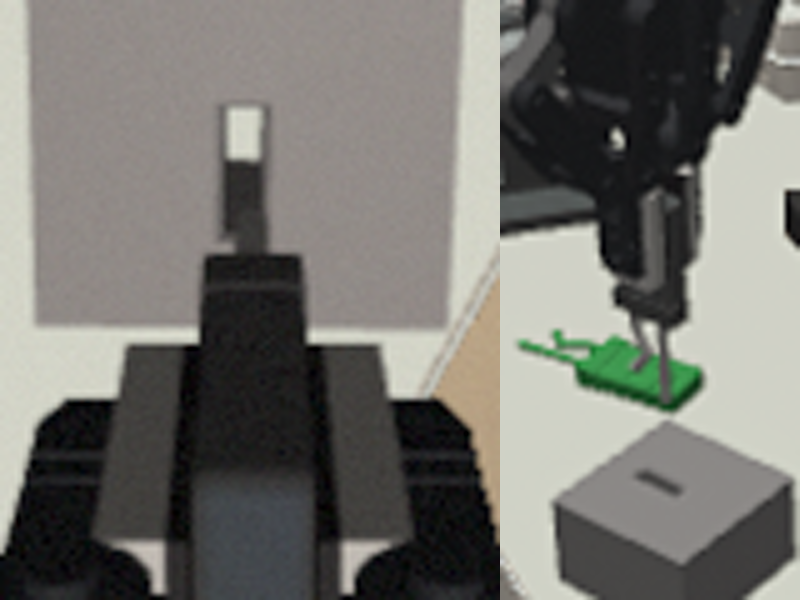

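The clip is held. Its straight leg is on the tool's +x side with the tip at about (282,222), and the bent leg is behind it (scene crop: bent leg left, straight leg right). Next I'll carry it round the near side to hover over the hole and check the tip against it.

```bash
cat >>h.py <<'E'
import json
YAW=-0.19402757;Q=down(YAW)
TX=np.array([np.cos(YAW),np.sin(YAW),0]);TY=np.array([np.sin(YAW),-np.cos(YAW),0])
def settle(target,v=60,n=2):   # straight move with correction of steady error
    t=np.array(target,float);c=t.copy()
    for _ in range(n):
        robot.move_straight(list(c),v=v);robot.pause(.15);c=c+(t-robot.read_position())*0.8
    return robot.read_position()
E
python3 - <<'E'
from h import *
D=json.load(open("poses.json"))
z0=D["w6"][0][2]
c6=cam("wrist",D["w6"])
tip=onz(c6,(282.3,224.7),z0-50)-np.array(D["w6"][0]);M=q2R(np.array(D["w6"][1]))
tt=M.T@tip;print("tip in tool",tt)
hole=onz(cam("wrist",D["w5"]),D["hpx"],66);print(hole)
tgt=hole-TX*tt[0]-TY*tt[1]
p=robot.read_position()
robot.move_straight([p[0],p[1],180],v=200)
robot.move_ptp([425,115,190],down(-0.6))
robot.move_ptp([tgt[0],tgt[1],150],Q)
print(settle([tgt[0],tgt[1],132]),tgt)
D["w7"]=(list(robot.read_position()),list(robot.read_ee_rot()));D["tt"]=list(tt);D["tgt"]=list(tgt)
im=robot.grab_frame("wrist")[...,::-1];cv2.imwrite("pics/w7.png",im)
json.dump(D,open("poses.json","w"))
print(robot.read_t(),robot.read_gripper_width(),proj(cam("wrist",D["w7"]),hole))
cv2.imwrite("pics/c5.png",cv2.resize(im[180:280,222:342],(720,600),interpolation=2))
E
```

```text
tip in tool [ 3.12591953  0.22910894 49.99870144]
[477.75846225 244.82586953  66.        ]
[474.66793749 245.68161234 131.90300378] [474.73537369 245.65339557  66.        ]
31.4083 9.126999302330628 [[281.4503816  215.59971221]]
```

View pics/c5.png

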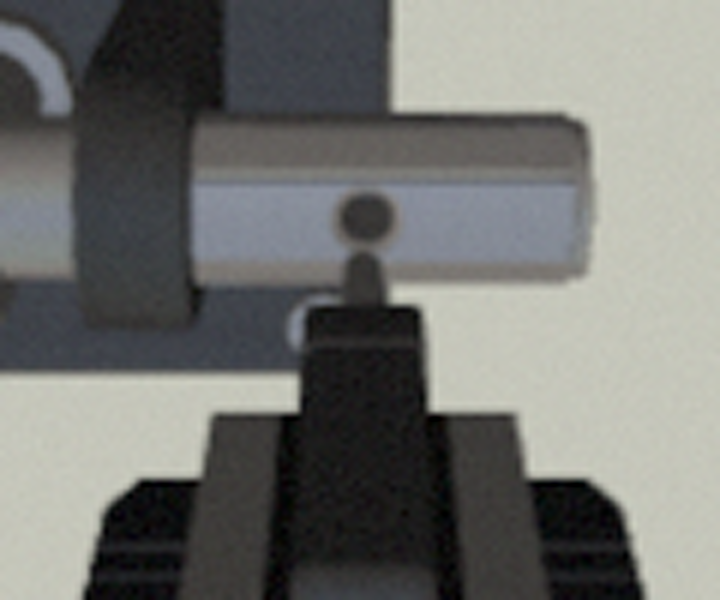

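The view shows the hole with its rim centred at about (283.0, 216.5) and the leg tip's end at about (282.7, 221.7), just above it. Both come from one picture, so I'll compute the relative offset and then probe gently.

```bash
python3 - <<'E'
from h import *
D=json.load(open("poses.json"))
z=D["w7"][0][2];r=[]
for _ in range(6):
    c=cam("wrist",D["w7"])
    h=onz(c,(283.0,216.6),66);t=onz(c,(282.8,224.9),z-50);d=h-t;r.append((d@TX,d@TY))
print(np.round(r,2)); dx,dy=np.mean(r,0)
p=np.array(D["w7"][0])+TX*dx+TY*dy
f0=robot.read_contact_force()
print(settle([p[0],p[1],122]),p)
c=robot.read_position();f0=robot.read_contact_force();print("f0",f0);log=[]
zc=122
while zc>106:
    zc-=1;robot.move_straight([p[0],p[1],zc],v=15)
    f=robot.read_contact_force()-f0;log.append((zc,round(robot.read_position()[2],1),np.round(f,1).tolist()))
    if f[2]>5 or np.linalg.norm(f[:2])>6:break
print(*log,sep="\n");print(robot.read_t(),robot.read_position())
D["p"]=list(p);D["f0"]=list(f0);json.dump(D,open("poses.json","w"))
E
```

```text
[[-0.12  0.15]
 [-0.12  0.15]
 [-0.12  0.15]
 [-0.12  0.15]
 [-0.12  0.15]
 [-0.12  0.15]]
[474.57110457 245.50180749 122.11834867] [474.52261011 245.55965126 131.90300378]
f0 [0.55782798 0.22379898 0.29782778]
(121, np.float64(120.9), [-0.3, 0.5, -0.7])
(120, np.float64(119.9), [-0.7, -0.7, -1.3])
(119, np.float64(118.9), [-0.1, 0.4, -1.0])
(118, np.float64(117.9), [-0.3, 1.7, -1.4])
(117, np.float64(117.0), [0.2, 0.0, 0.1])
(116, np.float64(115.9), [0.1, -0.2, -1.2])
(115, np.float64(114.9), [0.0, -0.7, -1.0])
(114, np.float64(113.9), [-0.1, -0.1, -1.3])
(113, np.float64(112.9), [-0.6, -0.2, -1.8])
(112, np.float64(112.0), [-0.7, -0.3, -1.1])
(111, np.float64(110.9), [-0.2, -1.4, -0.5])
(110, np.float64(109.9), [-1.2, 0.3, -1.3])
(109, np.float64(108.9), [-0.7, -0.0, -2.1])
(108, np.float64(107.9), [-1.6, -0.7, -1.4])
(107, np.float64(106.9), [-0.9, -1.2, -1.3])
(106, np.float64(105.9), [-0.8, 0.2, -0.7])
36.275 [474.48841968 245.53735761 105.9374742 ]
```

The leg is 12 mm into the hole with no contact force. Next I'll press it home over the rod, watching force and actual depth.

```bash
python3 - <<'E'
from h import *
D=json.load(open("poses.json"));p=D["p"];f0=np.array(D["f0"]);log=[]
zc=106
while zc>72:
    zc-=1;robot.move_straight([p[0],p[1],zc],v=15)
    f=robot.read_contact_force()-f0;z=robot.read_position()[2]
    log.append((zc,round(float(z),1),np.round(f,1).tolist(),round(robot.read_gripper_width(),1)))
    if f[2]>21 or np.linalg.norm(f[:2])>14:break
    if z<87 and f[2]>9:break
print(*log,sep="\n");print(robot.read_t(),robot.read_position())
E
```

```text
(105, 104.9, [-1.0, -0.6, -1.8], 9.0)
(104, 103.9, [-1.1, 0.4, -1.2], 8.6)
(103, 102.9, [-0.1, -0.3, -0.3], 8.9)
(102, 101.9, [-0.9, -0.3, -1.3], 9.4)
(101, 101.0, [-1.9, 0.5, -0.5], 9.2)
(100, 100.0, [-1.8, -1.0, 0.6], 9.4)
(99, 99.0, [-2.9, 1.2, 0.8], 8.9)
(98, 98.0, [-3.0, 1.0, 2.5], 9.0)
(97, 97.0, [-2.9, 0.6, 3.6], 8.9)
(96, 95.6, [-3.1, 0.7, 0.8], 9.0)
(95, 94.4, [-3.4, -0.2, -2.7], 8.9)
(94, 93.6, [-3.8, -0.0, -2.2], 9.3)
(93, 92.8, [-4.0, 1.1, -1.8], 8.8)
(92, 91.9, [-4.2, 0.8, -1.8], 8.7)
(91, 90.9, [-5.1, 0.8, -1.6], 9.0)
(90, 89.8, [-3.3, 0.6, -3.3], 9.0)
(89, 88.9, [-4.1, 1.0, -4.1], 9.6)
(88, 88.1, [-3.6, 0.3, -2.9], 8.9)
(87, 87.0, [-2.3, 0.0, -2.5], 9.2)
(86, 86.0, [-2.9, -0.2, -2.2], 9.2)
(85, 85.0, [-2.6, 0.9, -2.1], 9.2)
(84, 84.1, [-1.9, -0.2, -1.7], 8.8)
(83, 83.6, [-1.3, -1.6, 4.3], 9.4)
(82, 83.1, [-2.7, -1.5, 9.3], 9.0)
42.275 [475.09387834 245.60727983  83.12872113]
```

```bash
python3 - <<'E'
from h import *
D=json.load(open("poses.json"));p=D["p"]
robot.move_straight([p[0],p[1],84],v=15)
robot.ungrasp();robot.pause(.2);print(robot.read_gripper_width(),robot.read_contact_force())
robot.move_straight([p[0],p[1],175],v=100);robot.pause(.3)
im=robot.grab_frame("wrist")[...,::-1];s=robot.grab_frame("scene")[...,::-1]
o=np.zeros((600,800,3),np.uint8)
o[:,:480]=cv2.resize(im[110:310,180:340],(480,600),interpolation=2)
u=proj(cam("side"),[p[0],p[1],70])[0].astype(int);s=robot.grab_frame("side")[...,::-1]
o[:,480:]=cv2.resize(s[u[1]-45:u[1]+45,u[0]-24:u[0]+24],(320,600),interpolation=2)
cv2.imwrite("pics/c6.png",o);print(robot.read_t())
E
```

```text
85.32430641973298 [-0.08535515 -0.91694189  0.3856418 ]
44.9917
```

View pics/c6.png

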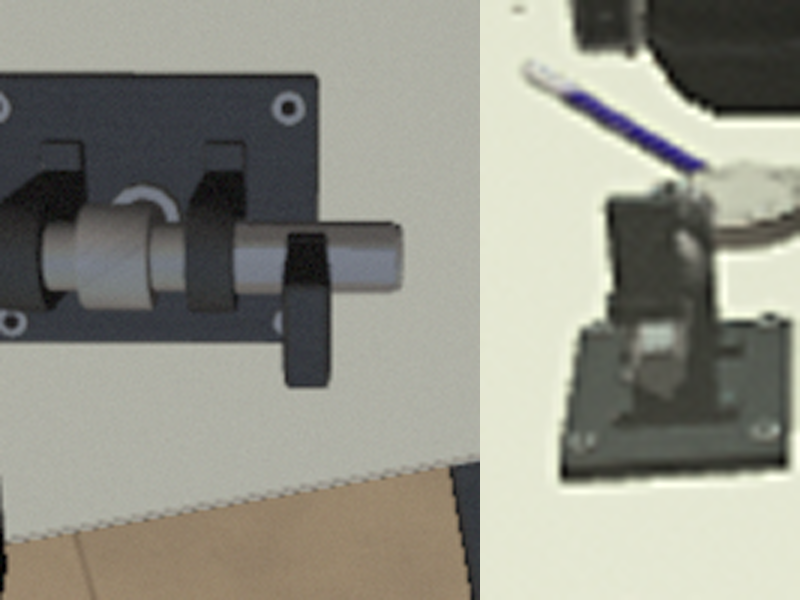

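The wrist crop shows the clip upright, with its head on the flat (tab top near crop (307,335)). The side crop shows its bent leg round the rod. The gripper is clear, so I'm handing in.

```bash
python3 -c "
from rig import robot
print(robot.finish_job())"
```

```text
the job is handed in; nothing more can be done
None
```

I pushed the pin home by its knob, pressed the R-clip through the cross-hole until its head seated on the flat (about 9 N peak), released it and handed the job in at about 45 s; no verdict came back.

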